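Settle the mirror stage on its kinematic base

ROBOT

A 6-joint arm with a two-finger parallel gripper is mounted at the origin on a cart in front of the work surface, level with it; the furniture and walls round the work are solid. World frame = base frame: x ahead of the robot, y to its left, z up, the work surface at z = 0. Lengths are in mm, angles in rad, forces in N, time in s.
With the tool pointing down it reaches from about 325 to 850 mm from the base axis. Payload 15.5 kg.
Tool frame: the origin (TCP) lies between the finger pads; the fingertips stand 14 mm ahead of it and the grasp point (between the pads) lies 5 mm behind it; z points along the fingers, y is the line along which they close (so a half turn about z gives the same grasp; the last joint's range is limited). The gripper opens to 91 mm and grips with 3 to 60 N. Pads are 32 mm wide; open, the fingers measure 118 mm over their backs; the gripper's body (76 mm by 178 mm) begins 60 mm behind the grasp point.
Start: joints at [1.177, 0.494, 1.345, -0, 1.302, -0.096], TCP at [183.979, 597.309, 227.915] pointing down, gripper open.
Joint ranges: [-2.91, 2.91], [-0.82, 2.16], [0.22, 2.67], [-1.22, 4.37], [0.12, 2.79], [-3.08, 3.08]. Speed limits (rad/s): [1.89, 1.89, 2.57, 3.01, 3.01, 3.01].

INTERFACE

Orientations are given as [roll, pitch, yaw] about the fixed x, y, z axes, in that order (R = Rz(yaw) Ry(pitch) Rx(roll)).
In Python, from station import env gives the robot as it stands.
- The arm moves only by the tool play_rows, never from a script. Its argument "targets" is a list of rows, each a list of 6 numbers: the shift along the world's x, y, z in mm, then the turn, a rotation vector about the world's x, y, z in rad. A call has 1 to 5 rows; each row shifts and turns the commanded pose from where the row before left it; what a row does not reach is not made up. A row lasts 1/12 s, in which the tool goes at most 41.7 mm and 7.16 degrees, less where a joint would pass 70% of its speed; a pose out of reach is approached as far as the arm can. A call is refused whole if a number of a shift passes 41.7 or a number of a turn 0.125, either way. A call with a gripper value outside its range is refused whole. "hand" is the finger opening in mm, from 0 to 91.2, set as the call begins (left out, the last holds). The fingers move at their own pace and stop on an object; "grip_force" is the grip in N (left out, the last holds). Time passes only in rows, so rows that do not move let the fingers close. It gives the time, the measured TCP pose, the force, the opening and the grip force at its end, in the units of the state.
- env.get_state(): the state, without advancing time (a new reading comes with each control period).
- env.camera(name): name is "side" or "top"; returns (picture, depth): 400x640x3 uint8, red, green, blue; 400x640 float32, mm along the optical axis (not along the pixel's ray), 0 where there is no reading.
- env.calibration(name): a dict with "camera_matrix" (3x3 intrinsics, pixels), "R" (3x3) and "t" (3): a world point X has camera coordinates R X + t. Camera axes: x right, y down, z forward; pixel columns grow to the right and rows downward; lengths in mm; the calibration is good to about 2 mm. A picture is of the moment at which its call begins. calibration takes no time and is no camera call.
- env.sign_off(): hands the job in; it is judged then, once.
Trained networks look in the newest picture that a camera, given by its name, has taken for a name from the list of things; names that differ only in an ending like _2 or _b are one class to them, and where a whole thing is asked for, a point or a joint stands for the part that bears it (a point fixed in the world has none). Each returns a list of dicts, best first, with "conf" (0 to 1); they miss things now and then, are a little off and sometimes report something else, mostly with a low value. They report only what shows in the picture. A call takes as long as a camera call. They do not tell look-alikes from the thing itself.
- env.find_in(thing, camera): "position" ([column, row] in pixels, amid what is visible of it).
- env.cut_out(thing, camera): "pixels" (400x640 bool, what is visible of it) and "position" ([column, row] in pixels, amid what is visible of it).
- env.tip_of(thing, camera): "position" ([column, row] in pixels: a listed point, or the origin of a listed thing).
The state is a dict: "t": time; "joints": joint angles; "qd": joint speeds; "joint_efforts": joint torques, N m; "tool_pos": TCP position; "orientation": TCP orientation; "wrist_force": force on the tool from outside, world axes, zero at the start; "moment": the same for the moment, N m; "opening": finger opening in mm; "gripper_force": force on a finger pad.
Only numpy, scipy, OpenCV 4.12 (cv2) and the standard library are available. Lean on these libraries where they do the work, as an engineer would, in place of code of your own. Each camera call takes 0.05 s, during which the arm holds its last target. There are 200 camera calls.

TASK

Lift the mirror stage by its upright handle and seat it on the kinematic base with all three ball feet fully home: the foot at the counterweight end in the cone, the one under the mirror in the groove and the third on the flat pad. The carriage with the seats has been moved along the base since it was drawn and nobody measured it, so set the feet down gently on the rail, slide the stage along it under light pressure until you feel them drop in, and, still holding the handle, bed the stage with about 10 N of extra downward push, never loading the seats with more than 30 N. Then let go and leave everything else on the counter where it is.

Things in the scene. Friction and masses are not known exactly. Their poses are not given: they have to be found in the camera images.
- base: Kinematic base, fixed: dark steel bed plate 238x115x12 mm; origin at the centre of its underside, x along its length, z up. A seat carriage (aluminium, 190x96x10 mm) is clamped on it. The four seat points below are as drawn, for the carriage at its end stop; since then it was set, unmeasured, 8 to 48 mm further along the base's +x and clamped firm.
- rail_mid (a point): Middle of the carriage's steel rail as drawn, at the height of its flat top (the land): (-28, 25, 34) mm in the base's frame, same axes. In truth 8 to 48 mm further along +x. The rail is 184 mm long along x, 24 mm wide, polished like the pad (friction about 0.12).
- cone_mid (a point): Centre of the conical seat's mouth as drawn: (-73, 25, 34) mm in the base's frame. In truth 8 to 48 mm further along the base's +x. 90-degree cone sunk in the rail's land, mouth 8 mm across, 45 mm from the rail's middle. Apart from cone and groove the land is flat.
- groove_mid (a point): Middle of the V-groove as drawn: (17, 25, 34) mm in the base's frame, at the level of the land. In truth 8 to 48 mm further along +x. 90-degree groove, 8 mm wide, 86 mm long along x, closed at both ends, 45 mm from the rail's middle.
- pad_mid (a point): Middle of the flat pad's top as drawn: (-28, -24, 31.9) mm in the base's frame. In truth 8 to 48 mm further along +x. Steel pad, 96 mm along x, 26 mm along y, 2.1 mm lower than the rail's land.
- stage: Mirror stage, loose, about 0.4 kg: aluminium T-shaped plate 116 mm (x) by 80 mm (y), 8 mm thick, on three ball feet. Origin: mid plate, level with the ball bottoms (18 mm under the plate); x towards the end with the round mirror (dark ring 38 mm across, top 42 mm above the plate), a dark counterweight block on the other end, z up. Home, its axes are parallel to the base's, same way.
- handle (a point): Grip point on the stage's handle, an upright aluminium bar near its middle and centre of mass: 30 mm along x, 14 mm along y (grip across y), 62 mm high above the plate. The point is on the bar's centre line 20 mm below its top, 42 mm above the plate's top, at (0, 4, 68) mm in the stage's frame. Home it is 99.9 mm above the base's underside; 102 mm with the feet on the land.
- foot_cone (a point): Bottom of the 9 mm ball foot under the counterweight end: (-45, 25, 0) mm in the stage's frame, i.e. (-45, 21, -68) from the handle point. Belongs in the cone. Home it is 31.9 mm above the base's underside, 2.1 mm below the land.
- foot_groove (a point): Bottom of the 9 mm ball foot under the mirror end: (45, 25, 0) mm in the stage's frame. Belongs in the V-groove, which lets it slide along x. Home it is 31.9 mm above the base's underside.
- foot_flat (a point): Bottom of the third 9 mm ball foot, under the stem of the T: (0, -30, 0) mm in the stage's frame. Belongs on the flat pad. Home it is 31.9 mm above the base's underside.
- amber_bottle_30_mid (a point): Middle of a small amber bottle with black cap, 33 mm across, 86 mm high, loose bystander.
- petri_1_mid (a point): Middle of a petri dish, 60 mm across, 15 mm high, loose bystander.
- dropper_1_mid (a point): Middle of a white dropper bottle with red tip, 38 mm across, 113 mm high, loose bystander.
- tip_box_mid (a point): Middle of a blue pipette tip box, 87x56x130 mm, loose bystander.
Mind the look-alikes: they are no part of the job. What is shaped like the stage but turquoise is not meant.

How it is judged:
By the outcome, as a careful person would: the job done as asked, in the order asked, and still so for the second after the job is handed in, with the robot touching nothing.
It also fails if it takes over 67 s, if anything falls off the work surface, if the arm or the gripper's body presses on something with over 40 N, if the wrist force passes 120 N, or if a joint passes its speed limit or range.

## Working session

There is one attempt and no reset: what is moved stays moved. The work goes in short steps, Python scripts to look and compute and a tool call to move; the robot and the scene stay as the last step left them, time stands still between calls to the robot, and variables do not carry over. Pictures are saved under pics/ and viewed, at most 10 in all, crops included, and the job is handed in when it is done.

Besides the shell and the picture viewer there is one more tool, called after "Emit:" by a JSON object that holds its "api" and its "payload", one argument or row to a line. play_rows: Moves the arm, as the interface text tells. Its arguments: {"type":"object","properties":{"targets":{"type":"array"},"hand":{"type":"number"},"grip_force":{"type":"number"}},"required":["targets"]}

```bash
mkdir -p pics; ls; python3 - <<'E'
from station import env
import cv2,numpy as np
for n in("top","side"):
    p,d=env.camera(n); np.savez(f"{n}0.npz",p=p,d=d)
    cv2.imwrite(f"pics/{n}0.png",p[:,:,::-1])
    c=env.calibration(n);print(n,c["camera_matrix"].tolist(),np.round(-c["R"].T@c["t"]),np.round(c["R"],2).tolist())
    for t in("handle","stage","base","rail_mid","cone_mid","groove_mid","foot_cone","pad_mid"):
        print(t,[(np.round(r["position"]).tolist(),round(r["conf"],2)) for r in env.tip_of(t,n)][:3])
s=env.get_state();print(s)
E
```

```text
pics
top [[496.15050135144975, 0.0, 321.26871599233425], [0.0, 496.15050135144975, 207.07690127979868], [0.0, 0.0, 1.0]] [ 395.   -6. 1388.] [[0.02, -1.0, -0.02], [-0.99, -0.02, -0.13], [0.13, 0.02, -0.99]]
handle [([389.0, 277.0], 0.95), ([382.0, 222.0], 0.78), ([254.0, 212.0], 0.31)]
stage [([385.0, 225.0], 0.95), ([388.0, 276.0], 0.56)]
base [([267.0, 221.0], 0.88)]
rail_mid [([259.0, 229.0], 0.77)]
cone_mid [([257.0, 244.0], 0.76)]
groove_mid [([256.0, 213.0], 0.77)]
foot_cone [([370.0, 234.0], 0.6)]
pad_mid [([274.0, 232.0], 0.86), ([466.0, 197.0], 0.72)]
side [[505.56769575878445, 0.0, 314.35853317312984], [0.0, 505.56769575878445, 203.4587406484754], [0.0, 0.0, 1.0]] [  262. -1094.   740.] [[0.96, -0.26, -0.02], [-0.15, -0.47, -0.87], [0.22, 0.84, -0.49]]
handle [([266.0, 260.0], 0.87), ([329.0, 246.0], 0.58)]
stage [([327.0, 276.0], 0.76), ([270.0, 288.0], 0.66)]
base [([300.0, 209.0], 0.94), ([348.0, 265.0], 0.58), ([308.0, 267.0], 0.44)]
rail_mid [([283.0, 192.0], 0.58)]
cone_mid [([272.0, 196.0], 0.57), ([266.0, 183.0], 0.3)]
groove_mid [([298.0, 191.0], 0.93)]
foot_cone [([248.0, 292.0], 0.81), ([308.0, 268.0], 0.66)]
pad_mid [([289.0, 203.0], 0.95), ([375.0, 215.0], 0.58)]
{'t': 0.9, 'joints': array([ 1.17652379e+00,  4.93572210e-01,  1.34552308e+00, -3.09323276e-05,
        1.30248738e+00, -9.54994393e-02]), 'qd': array([ 4.21688747e-04, -1.06000149e-03,  1.28902554e-03,  2.41676225e-05,
        1.21558829e-03, -1.31099222e-04]), 'joint_efforts': array([ 4.10447567e-03, -8.78638601e+01, -3.82267892e+01,  7.11557362e-02,
        4.34431946e-02,  2.72392822e-05]), 'tool_pos': array([183.97084778, 597.3026055 , 227.92442164]), 'orientation': array([3.14158556e+00, 3.06412187e-05, 2.84282776e+00]), 'wrist_force': array([ 0.74494311, -0.68703965,  0.3413254 ]), 'moment': array([ 0.01208727, -0.03523983,  0.02757384]), 'gripper_force': 0.0, 'opening': 91.36615396873579}
```

```bash
python3 - <<'E'
import cv2
a=cv2.imread("pics/top0.png")[150:330,200:500];cv2.imwrite("pics/topc.png",cv2.resize(a,(800,480),interpolation=cv2.INTER_CUBIC))
a=cv2.imread("pics/side0.png")[130:350,190:490];cv2.imwrite("pics/sidec.png",cv2.resize(a,(800,586),interpolation=cv2.INTER_CUBIC))
E
```

```text
(no output)
```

View pics/topc.png

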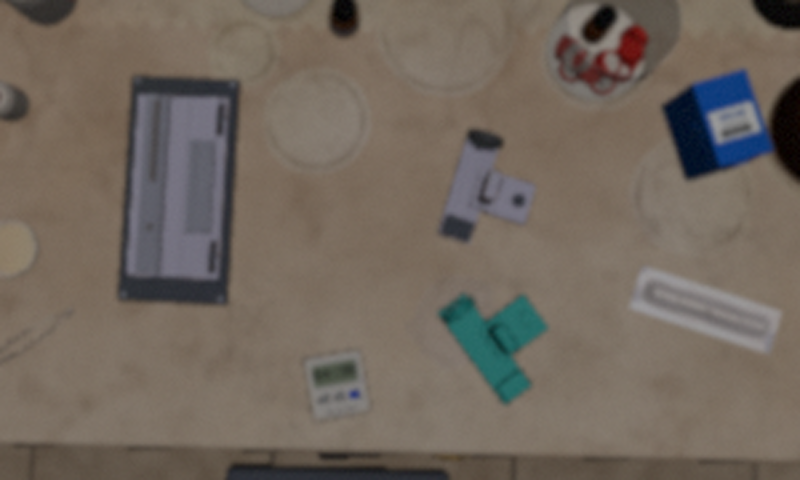

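View pics/sidec.png

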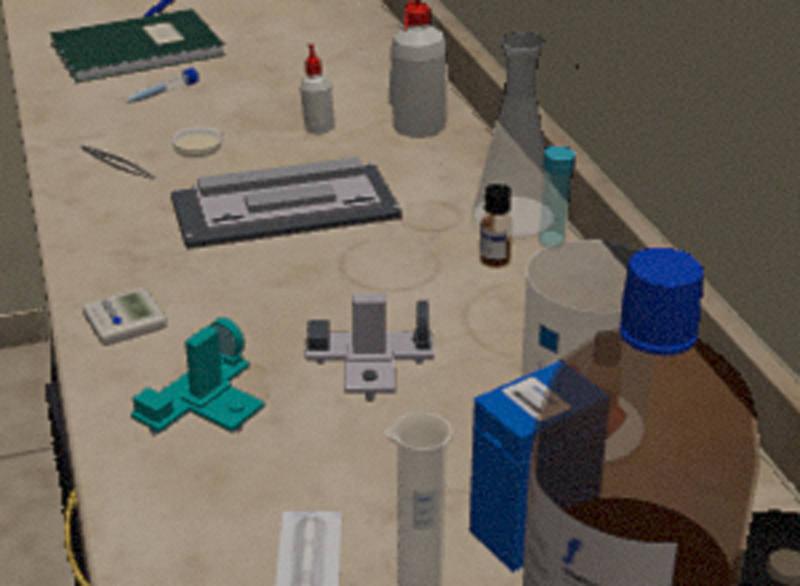

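The top view shows the grey stage at crop (485,190), with its mirror end pointing up (+x) and its counterweight at (457,228). The base is at (180,190), with the groove at about (155,140) and the cone at about (150,226). The turquoise decoy is at (495,350).

```bash
cat > h.py <<'E'
from station import env
import cv2,numpy as np
def cloud(n,p=None,d=None):
    c=env.calibration(n);K=c["camera_matrix"]
    v,u=np.mgrid[:400,:640];X=np.stack([(u-K[0,2])/K[0,0]*d,(v-K[1,2])/K[1,1]*d,d],-1)
    return (X-c["t"])@c["R"]
def ray(n,px,z):
    c=env.calibration(n);o=-c["R"].T@c["t"]
    px=np.atleast_2d(px).astype(float)
    r=np.c_[px,np.ones(len(px))]@np.linalg.inv(c["camera_matrix"]).T@c["R"]
    return o+r*((z-o[2])/r[:,2])[:,None]
E
python3 - <<'E'
from h import *
np.set_printoptions(precision=1,suppress=True)
for n in("top","side"):
    f=np.load(n+"0.npz");P=cloud(n,d=f["d"]);ok=f["d"]>0
    for th in("stage","base"):
        for r in env.cut_out(th,n)[:2]:
            m=r["pixels"]&ok;Q=P[m];col=f["p"][m].mean(0)
            print(n,th,r["conf"],col,"n",m.sum())
            for lo,hi in(((5,17),(17,28),(28,40)) if th=="base" else((20,32),(40,60),(70,100))):
                q=Q[(Q[:,2]>lo)&(Q[:,2]<hi)]
                if len(q)<8: continue
                b=cv2.minAreaRect(q[:,:2].astype(np.float32));print("  z",lo,hi,len(q),"zmed",np.median(q[:,2]),"mean",q.mean(0),"rect",b)
            if n=="top":
                q=np.argwhere(r["pixels"])[:,::-1]
                b=cv2.minAreaRect(ray(n,q,12 if th=="base" else 26)[:,:2].astype(np.float32));print("  raymask",b)
for n,pts,z in(("top",dict(handle=(382,222),cone=(257,244),groove=(256,213),pad=(274,232),rail=(259,229)),None),("side",dict(handle=(329,246),cone=(272,196),groove=(298,191),pad=(289,203),rail=(283,192)),None)):
    for k,v in pts.items(): print(n,k,ray(n,v,68 if k=="handle" else 34 if k!="pad" else 32))
cc=np.array([(135,78),(240,80),(228,302),(119,298)])/2.667+[200,150]
C=ray("top",cc,12);print(C,C.mean(0))
E
```

```text
top stage 0.96 [43.  99.3 95.3] n 856
  z 20 32 575 zmed 25.186680218869512 mean [ 385.4 -160.5   25.3] rect ((388.8739929199219, -168.10623168945312), (114.43096160888672, 83.82685852050781), 36.947689056396484)
  z 40 60 80 zmed 43.30683720861998 mean [ 358.3 -161.6   45.8] rect ((374.667724609375, -151.4385986328125), (109.26897430419922, 37.36957931518555), 39.18575668334961)
  z 70 100 70 zmed 86.39117098912917 mean [ 385.1 -162.6   84.9] rect ((384.92047119140625, -163.68728637695312), (30.0222225189209, 14.291633605957031), 38.582237243652344)
  raymask ((388.48626708984375, -167.8756103515625), (115.37468719482422, 83.7656478881836), 37.47715759277344)
top stage 0.92 [ 97.3  94.5 103.3] n 832
  z 20 32 538 zmed 25.525561296079978 mean [ 535.8 -147.5   25.6] rect ((527.3028564453125, -152.87762451171875), (82.43077087402344, 102.50098419189453), 73.63799285888672)
  z 40 60 83 zmed 43.79002120400411 mean [ 527.1 -129.8   46.5] rect ((537.4682006835938, -135.32078552246094), (39.540287017822266, 108.88671112060547), 76.2137451171875)
  z 70 100 67 zmed 85.6264385582572 mean [ 5
[... 2270 characters left out ...]
 23.1] rect ((531.262451171875, 155.45751953125), (97.15420532226562, 220.53456115722656), 84.6212158203125)
  z 28 40 579 zmed 33.43000574088324 mean [534.3 173.5  33.2] rect ((534.6911010742188, 166.91796875), (88.28272247314453, 184.78387451171875), 89.47119140625)
top handle [[ 529.8 -145.1   68. ]]
top cone [[466.  191.6  34. ]]
top groove [[551.1 197.7  34. ]]
top pad [[499.9 146.5  32. ]]
top rail [[507.2 187.7  34. ]]
side handle [[ 540.5 -142.    68. ]]
side cone [[469.1 206.   34. ]]
side groove [[549.7 213.6  34. ]]
side pad [[508.4 153.2  32. ]]
side rail [[505.4 220.9  34. ]]
[[649.3 219.9  12. ]
 [649.2 108.6  12. ]
 [415.8 114.   12. ]
 [417.5 227.2  12. ]] [533.  167.4  12. ]
```

Emit:
{"api": "play_rows", "payload": {
  "targets": [
    [17,-35.6,0,0,0,0],
    [17,-35.6,0,0,0,0],
    [17,-35.6,0,0,0,0],
    [17,-35.6,0,0,0,0],
    [17,-35.6,0,0,0,0]
  ],
  "hand": 70,
  "grip_force": 30
}}

```text
t: 1.52
tool_pos: [269.3, 417.7, 228.0]
orientation: [3.141, 0.0, 2.843]
wrist_force: [1.4, 0.1, 0.2]
opening: 70.0
gripper_force: 0.0
```

Emit:
{"api": "play_rows", "payload": {
  "targets": [
    [17,-35.6,0,0,0,0],
    [17,-35.6,0,0,0,0],
    [17,-35.6,0,0,0,0],
    [17,-35.6,0,0,0,0],
    [17,-35.6,0,0,0,0]
  ]
}}

```text
t: 1.93
tool_pos: [354.4, 239.6, 228.2]
orientation: [3.141, 0.0, 2.843]
wrist_force: [0.3, 0.6, -0.7]
opening: 70.0
gripper_force: 0.0
```

Emit:
{"api": "play_rows", "payload": {
  "targets": [
    [17,-35.6,0,0,0,0],
    [17,-35.6,0,0,0,0],
    [17,-35.6,0,0,0,0],
    [17,-35.6,0,0,0,0],
    [17,-35.6,0,0,0,0]
  ]
}}

```text
t: 2.35
tool_pos: [439.5, 61.3, 228.2]
orientation: [3.141, 0.001, 2.843]
wrist_force: [2.0, 0.8, 0.1]
opening: 70.4
gripper_force: 0.0
```

Emit:
{"api": "play_rows", "payload": {
  "targets": [
    [17,-35.6,-10,0,0,0],
    [17,-35.6,-10,0,0,0],
    [17,-35.6,-10,0,0,0],
    [17,-35.6,-10,0,0,0],
    [10,-30,-10,0,0,0]
  ]
}}

```text
t: 2.77
tool_pos: [518.4, -111.9, 177.5]
orientation: [-3.141, 0.001, 2.842]
wrist_force: [0.3, 0.6, -0.2]
opening: 70.1
gripper_force: 0.0
```

Emit:
{"api": "play_rows", "payload": {
  "targets": [
    [8,-19,0,0,0,0],
    [8,-19,0,0,0,0],
    [0,0,-20,0,0,0],
    [0,0,-20,0,0,0],
    [0,0,0,0,0,0]
  ]
}}

```text
t: 3.18
tool_pos: [531.4, -146.9, 135.0]
orientation: [3.141, -0.004, 2.842]
wrist_force: [-1.8, 0.6, -0.2]
opening: 69.8
gripper_force: 0.0
```

```bash
python3 - <<'E'
from h import *
p,d=env.camera("side");print(env.get_state()["tool_pos"])
cv2.imwrite("pics/s1.png",cv2.resize(p[150:320,240:440,::-1],(800,680))[:600])
E
```

```text
[ 531.9337631  -146.80098373  136.69800459]
```

View pics/s1.png

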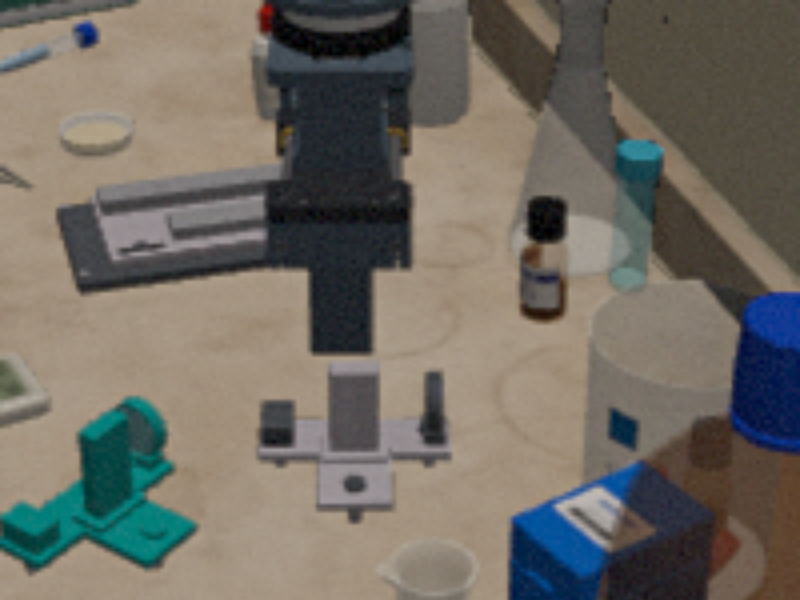

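The open fingers are above the handle, with the finger at crop x≈341 and the bar at x≈354. That calls for about 3–4 mm more in +x before descending.

Emit:
{"api": "play_rows", "payload": {
  "targets": [
    [4,-3,-15,0,0,0],
    [0,0,-20,0,0,0],
    [0,0,-20,0,0,0],
    [0,0,-20,0,0,0],
    [0,0,0,0,0,0]
  ]
}}

```text
t: 3.65
tool_pos: [536.0, -149.4, 61.2]
orientation: [3.141, -0.003, 2.843]
wrist_force: [-2.3, 0.7, -0.3]
opening: 69.6
gripper_force: 0.0
```

Emit:
{"api": "play_rows", "payload": {
  "targets": [
    [0,0,0,0,0,0],
    [0,0,0,0,0,0],
    [0,0,0,0,0,0],
    [0,0,0,0,0,0],
    [0,0,0,0,0,0]
  ],
  "hand": 0,
  "grip_force": 40
}}

```text
t: 4.07
tool_pos: [537.4, -150.2, 63.9]
orientation: [-3.141, 0.001, 2.843]
wrist_force: [0.3, 0.4, 0.3]
opening: 39.4
gripper_force: 0.0
```

Emit:
{"api": "play_rows", "payload": {
  "targets": [
    [0,0,0,0,0,0],
    [0,0,0,0,0,0],
    [0,0,0,0,0,0],
    [0,0,0,0,0,0]
  ]
}}

```text
t: 4.4
tool_pos: [536.9, -150.1, 62.9]
orientation: [-3.142, -0.0, 2.843]
wrist_force: [-0.4, -0.6, -0.1]
opening: 13.8
gripper_force: 40.0
```

Emit:
{"api": "play_rows", "payload": {
  "targets": [
    [0,0,15,0,0,0],
    [0,0,25,0,0,0],
    [0,0,25,0,0,0],
    [0,20,10,0,0,0.05],
    [0,30,0,0,0,0.05]
  ]
}}

```text
t: 4.82
tool_pos: [538.4, -101.7, 140.2]
orientation: [-3.141, 0.004, 2.942]
wrist_force: [0.4, -0.6, -3.7]
opening: 13.5
gripper_force: 40.0
```

Emit:
{"api": "play_rows", "payload": {
  "targets": [
    [0,36,0,0,0,0.05],
    [0,36,0,0,0,0.05],
    [0,36,0,0,0,0.05],
    [0,36,0,0,0,0.022],
    [0,36,0,0,0,0]
  ]
}}

```text
t: 5.23
tool_pos: [536.3, 81.6, 137.6]
orientation: [-3.141, -0.001, 3.116]
wrist_force: [1.2, 0.5, -4.3]
opening: 14.0
gripper_force: 40.0
```

Emit:
{"api": "play_rows", "payload": {
  "targets": [
    [0,36,0,0,0,0],
    [0,30,0,0,0,0],
    [0,20,0,0,0,0],
    [0,6,0,0,0,0],
    [0,0,0,0,0,0]
  ]
}}

```text
t: 5.65
tool_pos: [536.5, 173.3, 137.6]
orientation: [-3.142, -0.001, 3.117]
wrist_force: [0.2, -0.8, -4.7]
opening: 13.7
gripper_force: 40.0
```

```bash
python3 - <<'E'
from h import *
np.set_printoptions(precision=1,suppress=True)
from scipy.spatial.transform import Rotation as Ro
s=env.get_state();print(s["tool_pos"],s["wrist_force"],s["moment"])
for n in("side","top"):
    p,d=env.camera(n);np.savez(n+"1.npz",p=p,d=d)
    a=p[130:280,230:390,::-1] if n=="side" else p[160:280,220:380,::-1]
    cv2.imwrite(f"pics/{n}1.png",cv2.resize(a,None,fx=5 if n=="top" else 4,fy=5 if n=="top" else 4,interpolation=cv2.INTER_CUBIC))
E
```

```text
[536.5 173.3 137.6] [ 0.2 -0.8 -4.7] [-0.  0. -0.]
```

View pics/side1.png

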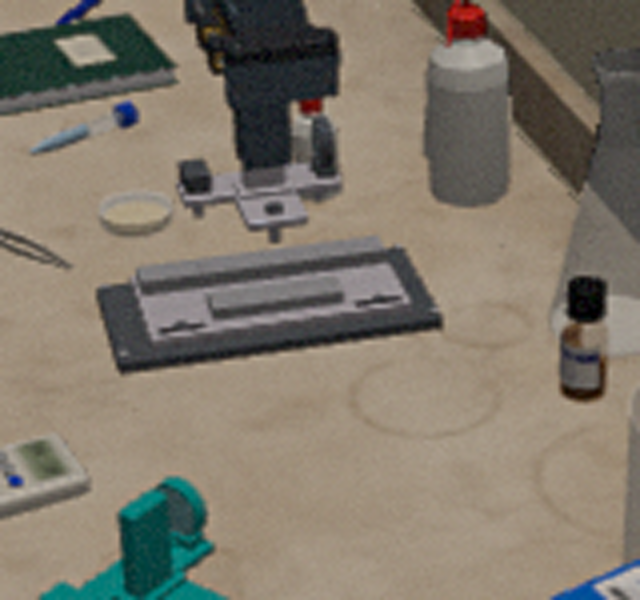

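View pics/top1.png

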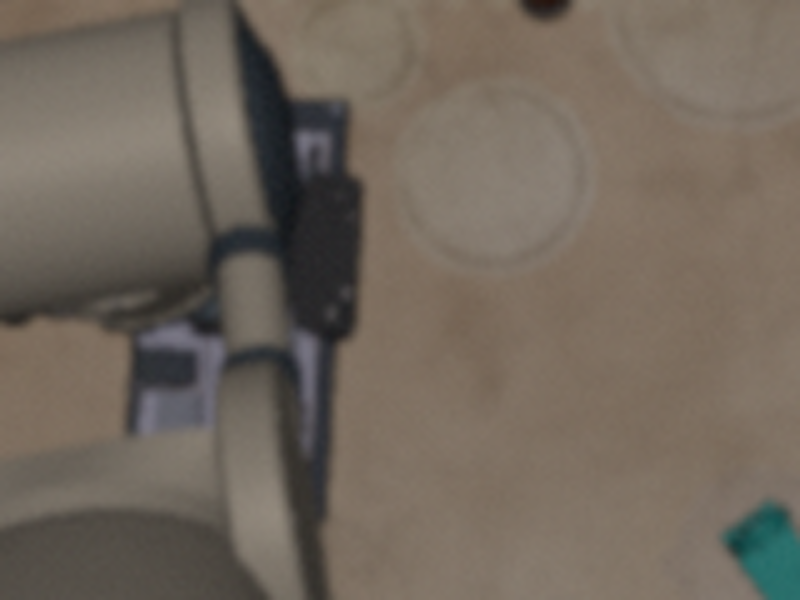

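The side view shows the stage held level at about crop (265,185) above and behind the base, feet at (198,213), (275,238) and (325,195). The top view is mostly hidden by the arm. Next I'll measure the carriage in the base frame.

```bash
python3 - <<'E'
from h import *
np.set_printoptions(precision=1,suppress=True)
a=np.radians(-1.41);B=np.array([532.7,169.7]);R=np.array([[np.cos(a),-np.sin(a)],[np.sin(a),np.cos(a)]])
for f in("top0","side0"):
    n=f[:-1];D=np.load(f+".npz");P=cloud(n,d=D["d"]);q=(P[...,:2]-B)@R
    z=P[...,2]+(0.7 if n=="top" else -0.3);inb=(D["d"]>0)&(abs(q[...,0])<125)&(abs(q[...,1])<65)
    # profiles: along y at central x strip, along x at the rail centre and carriage
    def prof(m,c,lo,hi):
        bins=np.arange(lo,hi,4);print("   ",[(int(b),int(round(np.median(z[m&(c>=b)&(c<b+4)])))) for b in bins if (m&(c>=b)&(c<b+4)).sum()>2])
    print(f,"y-profile |x|<30");prof(inb&(abs(q[...,0])<30),q[...,1],-60,60)
    print(" x-profile rail");prof(inb&(abs(q[...,1]-25)<7),q[...,0],-120,120)
    print(" x-profile pad");prof(inb&(abs(q[...,1]+24)<7),q[...,0],-120,120)
D=np.load("top0.npz");P=cloud("top",d=D["d"]);q=(ray("top",np.argwhere(np.ones((400,640)))[:,::-1],34)[:,:2].reshape(400,640,2)-B)@R
g=D["p"].mean(-1)
m=(abs(q[...,1]-25)<5)&(abs(q[...,0])<115)
for b in range(-100,112,4):
    k=m&(abs(q[...,0]-b)<2); print((b,round(float(g[k].mean()),0),round(float(g[k].min()),0)),end=" ")
print()
m=(abs(q[...,0]-45)<35)
print([(b,round(float(g[m&(abs(q[...,1]-b)<1)].mean()))) for b in range(5,45,2)])
E
```

```text
top0 y-profile |x|<30
    [(-60, 0), (-56, 11), (-52, 12), (-48, 20), (-44, 23), (-40, 22), (-36, 32), (-32, 31), (-28, 32), (-24, 32), (-20, 32), (-16, 32), (-12, 27), (-8, 22), (-4, 22), (0, 21), (4, 22), (8, 22), (12, 31), (16, 33), (20, 33), (24, 34), (28, 34), (32, 35), (36, 31), (40, 23), (44, 23), (48, 13), (52, 12), (56, 10)]
 x-profile rail
    [(-120, 9), (-116, 14), (-112, 13), (-108, 11), (-104, 11), (-100, 13), (-96, 12), (-92, 28), (-88, 37), (-84, 35), (-80, 32), (-76, 32), (-72, 34), (-68, 33), (-64, 32), (-60, 34), (-56, 34), (-52, 34), (-48, 34), (-44, 35), (-40, 33), (-36, 33), (-32, 31), (-28, 33), (-24, 34), (-20, 34), (-16, 35), (-12, 34), (-8, 33), (-4, 37), (0, 36), (4, 35), (8, 32), (12, 32), (16, 34), (20, 35), (24, 31), (28, 34), (32, 31), (36, 32), (40, 32), (44, 30), (48, 34), (52, 31), (56, 34), (60, 32), (64, 35), (68, 33), (72, 33), (76, 32), (80, 33), (84, 34), (88, 32), (92, 32), (100, 11), (104, 11), (108, 11), (112, 12), (116, 13)]
 x-profile pad
    [(-120, 9), (-116, 12), (-112, 11), (-108, 12), (-104, 12), (-100, 12), (-96, 14), (-92, 20), (-88,
[... 2160 characters left out ...]
(-4, 98.0, 96.0) (0, 99.0, 97.0) (4, 92.0, 91.0) (8, 83.0, 78.0) (12, 78.0, 75.0) (16, 79.0, 74.0) (20, 84.0, 75.0) (24, 82.0, 75.0) (28, 82.0, 76.0) (32, 82.0, 76.0) (36, 82.0, 76.0) (40, 83.0, 78.0) (44, 80.0, 74.0) (48, 79.0, 75.0) (52, 80.0, 76.0) (56, 79.0, 75.0) (60, 79.0, 74.0) (64, 84.0, 76.0) (68, 83.0, 77.0) (72, 83.0, 77.0) (76, 83.0, 77.0) (80, 84.0, 78.0) (84, 83.0, 76.0) (88, 83.0, 79.0) (92, 88.0, 84.0) (96, 75.0, 70.0) (100, 53.0, 48.0) (104, 48.0, 47.0) (108, 48.0, 47.0) 
[(5, 120), (7, 119), (9, 113), (11, 103), (13, 94), (15, 92), (17, 94), (19, 93), (21, 89), (23, 80), (25, 75), (27, 78), (29, 84), (31, 93), (33, 98), (35, 102), (37, 108), (39, 114), (41, 117), (43, 114)]
```

Emit:
{"api": "play_rows", "payload": {
  "targets": [
    [-6,0.6,-10,0,0,0],
    [-6,0,-12,0,0,0],
    [0,0,-10,0,0,0],
    [0,0,-4,0,0,0],
    [0,0,0,0,0,0]
  ],
  "grip_force": 60
}}

```text
t: 6.17
tool_pos: [524.9, 171.7, 101.0]
orientation: [-3.141, -0.001, 3.114]
wrist_force: [-1.2, 0.3, -3.8]
opening: 13.5
gripper_force: 60.0
```

Emit:
{"api": "play_rows", "payload": {
  "targets": [
    [0,0,0,0,0,0],
    [0,0,-1,0,0,0],
    [0,0,-1,0,0,0],
    [0,0,-0.5,0,0,0],
    [0,0,0,0,0,0]
  ]
}}

```text
t: 6.58
tool_pos: [525.1, 172.5, 99.6]
orientation: [3.142, 0.0, 3.115]
wrist_force: [0.8, -0.4, -3.4]
opening: 13.8
gripper_force: 60.0
```

Emit:
{"api": "play_rows", "payload": {
  "targets": [
    [0,1.3,0,0,0,0],
    [0,0,-0.5,0,0,0],
    [0,0,-0.5,0,0,0],
    [0,0,-0.5,0,0,0],
    [0,0,0,0,0,0]
  ]
}}

```text
t: 7.0
tool_pos: [524.9, 173.8, 97.8]
orientation: [-3.142, -0.0, 3.115]
wrist_force: [0.5, -0.3, -4.8]
opening: 13.5
gripper_force: 60.0
```

Emit:
{"api": "play_rows", "payload": {
  "targets": [
    [0,0,0,0,0,0],
    [0,0,-0.3,0,0,0],
    [0,0,0,0,0,0],
    [0,0,-0.3,0,0,0],
    [0,0,0,0,0,0]
  ]
}}

```text
t: 7.42
tool_pos: [525.0, 173.8, 97.3]
orientation: [-3.142, -0.0, 3.115]
wrist_force: [-0.3, 0.1, -4.5]
opening: 13.6
gripper_force: 60.0
```

Emit:
{"api": "play_rows", "payload": {
  "targets": [
    [0,0,-0.3,0,0,0],
    [0,0,0,0,0,0],
    [0,0,-0.3,0,0,0],
    [0,0,0,0,0,0],
    [0,0,0,0,0,0]
  ]
}}

```text
t: 7.83
tool_pos: [525.0, 173.8, 96.8]
orientation: [3.142, 0.0, 3.115]
wrist_force: [-0.7, 0.7, -1.9]
opening: 13.9
gripper_force: 60.0
```

```bash
python3 -c "
from station import env
s=env.get_state();print(s['tool_pos'],s['wrist_force'],s['moment'])"
```

```text
[525.0317855  173.82828196  96.80177958] [-0.70035805  0.7175605  -1.85703271] [0.01238942 0.18679159 0.00115881]
```

Emit:
{"api": "play_rows", "payload": {
  "targets": [
    [0,0,-0.3,0,0,0],
    [0,0,0,0,0,0],
    [0,0,0,0,0,0]
  ]
}}

```text
t: 8.08
tool_pos: [525.1, 173.8, 96.6]
orientation: [3.142, 0.0, 3.115]
wrist_force: [-1.2, -0.6, 1.9]
opening: 13.9
gripper_force: 60.0
```

Emit:
{"api": "play_rows", "payload": {
  "targets": [
    [1,0,0,0,0,0],
    [1,0,0,0,0,0],
    [1,0,0,0,0,0],
    [1,0,0,0,0,0],
    [0,0,0,0,0,0]
  ]
}}

```text
t: 8.5
tool_pos: [529.5, 173.8, 96.6]
orientation: [3.141, 0.001, 3.115]
wrist_force: [0.2, -0.2, 3.0]
opening: 13.9
gripper_force: 60.0
```

Emit:
{"api": "play_rows", "payload": {
  "targets": [
    [1,0,0,0,0,0],
    [1,0,0,0,0,0],
    [0,0,0,0,0,0]
  ]
}}

```text
t: 8.75
tool_pos: [531.5, 173.8, 96.5]
orientation: [3.142, 0.001, 3.115]
wrist_force: [1.0, -0.6, 2.8]
opening: 13.8
gripper_force: 60.0
```

Emit:
{"api": "play_rows", "payload": {
  "targets": [
    [1,0,0,0,0,0],
    [1,0,0,0,0,0],
    [0,0,0,0,0,0]
  ]
}}

```text
t: 9.0
tool_pos: [533.4, 173.8, 96.3]
orientation: [3.142, 0.0, 3.115]
wrist_force: [1.6, 0.0, -2.0]
opening: 13.7
gripper_force: 60.0
```

Emit:
{"api": "play_rows", "payload": {
  "targets": [
    [1,0,0,0,0,0],
    [0,0,0,0,0,0]
  ]
}}

```text
t: 9.17
tool_pos: [534.1, 173.8, 96.2]
orientation: [-3.142, -0.0, 3.115]
wrist_force: [0.7, -0.2, -3.7]
opening: 13.2
gripper_force: 60.0
```

Emit:
{"api": "play_rows", "payload": {
  "targets": [
    [1,0,0,0,0,0],
    [0,0,0,0,0,0]
  ]
}}

```text
t: 9.33
tool_pos: [534.9, 173.8, 96.2]
orientation: [-3.141, -0.0, 3.115]
wrist_force: [0.5, 0.3, -3.9]
opening: 13.8
gripper_force: 60.0
```

Emit:
{"api": "play_rows", "payload": {
  "targets": [
    [1,0,0,0,0,0],
    [0.5,0,-0.4,0,0,0],
    [0,0,-0.4,0,0,0],
    [0,0,0,0,0,0]
  ]
}}

```text
t: 9.67
tool_pos: [536.4, 173.8, 95.5]
orientation: [-3.142, -0.0, 3.115]
wrist_force: [-0.9, -0.5, -4.6]
opening: 14.0
gripper_force: 60.0
```

Emit:
{"api": "play_rows", "payload": {
  "targets": [
    [0,0,-0.3,0,0,0],
    [0,0,0,0,0,0],
    [0,0,0,0,0,0]
  ]
}}

```text
t: 9.92
tool_pos: [536.4, 173.8, 95.3]
orientation: [-3.142, -0.0, 3.115]
wrist_force: [0.2, 0.1, -5.0]
opening: 13.9
gripper_force: 60.0
```

Emit:
{"api": "play_rows", "payload": {
  "targets": [
    [0,0,-0.3,0,0,0],
    [0,0,0,0,0,0],
    [0,0,0,0,0,0]
  ]
}}

```text
t: 10.17
tool_pos: [536.5, 173.8, 95.0]
orientation: [3.142, -0.0, 3.115]
wrist_force: [0.4, -0.9, -3.5]
opening: 13.9
gripper_force: 60.0
```

Emit:
{"api": "play_rows", "payload": {
  "targets": [
    [0,0,-0.2,0,0,0],
    [0,0,0,0,0,0],
    [0,0,0,0,0,0]
  ]
}}

```text
t: 10.42
tool_pos: [536.5, 173.8, 94.9]
orientation: [-3.142, -0.0, 3.115]
wrist_force: [-0.9, -0.4, -1.3]
opening: 13.7
gripper_force: 60.0
```

```bash
python3 -c "
from station import env
s=env.get_state();print(s['tool_pos'],s['wrist_force'],s['moment'])"
```

```text
[536.45317178 173.81506188  94.88953811] [-0.87219737 -0.41308042 -1.29447634] [-0.02101038  0.27146386  0.02881197]
```

Emit:
{"api": "play_rows", "payload": {
  "targets": [
    [0,0,-0.2,0,0,0],
    [0,0,0,0,0,0],
    [0,0,0,0,0,0]
  ]
}}

```text
t: 10.67
tool_pos: [536.5, 173.8, 94.8]
orientation: [3.142, 0.0, 3.115]
wrist_force: [-1.5, -0.5, 3.6]
opening: 13.9
gripper_force: 60.0
```

```bash
python3 -c "
from h import *
env.camera('side');s=env.get_state();print(s['tool_pos'],s['wrist_force'],s['moment'])
env.camera('side');s=env.get_state();print(s['tool_pos'],s['wrist_force'],s['moment'])"
```

```text
[536.48828426 173.81466688  94.78031688] [-2.02192407 -1.55481512  3.29822937] [-0.05549582  0.67543366  0.0207409 ]
[536.52041335 173.81335507  94.76841888] [-1.973233    0.21382346  4.48728932] [-0.01961396  0.61954545  0.03434169]
```

Emit:
{"api": "play_rows", "payload": {
  "targets": [
    [-0.3,0,0,0,0,0],
    [0,0,0,0,0,0],
    [0,0,0,0,0,0]
  ]
}}

```text
t: 11.02
tool_pos: [536.4, 173.8, 94.8]
orientation: [3.142, 0.001, 3.115]
wrist_force: [-0.2, -1.9, 5.2]
opening: 14.1
gripper_force: 60.0
```

```bash
cat > f.py <<'E'
from h import *
r=[]
for i in range(3):
    env.camera('side');s=env.get_state();r.append(np.r_[s['tool_pos'],s['wrist_force'],s['moment']])
print(np.round(np.mean(r,0),2),np.round(s["orientation"],4),s["t"])
E
python3 f.py
```

```text
[ 5.3643e+02  1.7381e+02  9.4760e+01 -5.7000e-01 -1.3600e+00  5.4100e+00
 -1.4000e-01  3.3000e-01  1.0000e-02] [3.1415e+00 5.0000e-04 3.1147e+00] 11.1667
```

Emit:
{"api": "play_rows", "payload": {
  "targets": [
    [-0.3,-0.2,0,0,0,0],
    [0,0,0,0,0,0],
    [0,0,0,0,0,0]
  ]
}}

```text
t: 11.42
tool_pos: [536.3, 173.7, 94.8]
orientation: [3.141, 0.001, 3.115]
wrist_force: [1.7, 1.1, 4.8]
opening: 13.7
gripper_force: 60.0
```

```bash
python3 f.py
```

```text
[ 5.3628e+02  1.7374e+02  9.4760e+01  2.1300e+00  9.6000e-01  4.8900e+00
  2.7000e-01 -2.4000e-01 -2.0000e-02] [3.1413e+00 8.0000e-04 3.1147e+00] 11.5667
```

Emit:
{"api": "play_rows", "payload": {
  "targets": [
    [0.2,0.1,0,0,0,0],
    [0,0,-0.15,0,0,0],
    [0,0,0,0,0,0],
    [0,0,0,0,0,0]
  ]
}}

```text
t: 11.9
tool_pos: [536.4, 173.7, 94.7]
orientation: [3.141, 0.001, 3.115]
wrist_force: [1.2, -0.0, 8.0]
opening: 13.8
gripper_force: 60.0
```

```bash
python3 f.py
```

```text
[ 5.3637e+02  1.7376e+02  9.4730e+01  1.2700e+00 -3.2000e-01  7.6700e+00
  2.2000e-01 -1.0000e-02 -4.0000e-02] [3.1415e+00 6.0000e-04 3.1148e+00] 12.05
```

Emit:
{"api": "play_rows", "payload": {
  "targets": [
    [0,0,-0.1,0.004,0,0],
    [0,0,0,0,0,0],
    [0,0,0,0,0,0]
  ]
}}

```text
t: 12.3
tool_pos: [536.3, 173.6, 94.7]
orientation: [3.138, 0.0, 3.115]
wrist_force: [0.5, -1.0, 9.4]
opening: 13.4
gripper_force: 60.0
```

```bash
python3 f.py
```

```text
[ 5.3634e+02  1.7360e+02  9.4660e+01  7.0000e-01 -1.2100e+00  9.0200e+00
 -2.3000e-01  1.0000e-02 -1.0000e-02] [3.1377e+00 5.0000e-04 3.1149e+00] 12.45
```

Emit:
{"api": "play_rows", "payload": {
  "targets": [
    [0,0,-0.08,-0.002,0,0],
    [0,0,0,0,0,0],
    [0,0,0,0,0,0],
    [0,0,0,0,0,0],
    [0,0,0,0,0,0]
  ]
}}

```text
t: 12.87
tool_pos: [536.4, 173.7, 94.7]
orientation: [3.14, 0.001, 3.115]
wrist_force: [0.4, -0.9, 9.8]
opening: 13.9
gripper_force: 60.0
```

```bash
python3 f.py
```

```text
[ 5.3634e+02  1.7369e+02  9.4650e+01  7.5000e-01 -1.0200e+00  1.0600e+01
 -4.0000e-02  1.4000e-01 -2.0000e-02] [3.1396e+00 6.0000e-04 3.1149e+00] 13.0167
```

Emit:
{"api": "play_rows", "payload": {
  "targets": [
    [0,0,0.2,0,0,0],
    [0,0,0.15,0,0,0],
    [0,0,0,0,0,0],
    [0,0,0,0,0,0]
  ],
  "grip_force": 20
}}

```text
t: 13.35
tool_pos: [536.3, 173.6, 94.7]
orientation: [3.14, 0.0, 3.115]
wrist_force: [0.7, 0.1, 6.7]
opening: 14.1
gripper_force: 20.0
```

Emit:
{"api": "play_rows", "payload": {
  "targets": [
    [0,0,0,0,0,0],
    [0,0,0,0,0,0],
    [0,0,0,0,0,0],
    [0,0,0,0,0,0],
    [0,0,0,0,0,0]
  ],
  "hand": 50
}}

```text
t: 13.77
tool_pos: [535.9, 173.7, 94.5]
orientation: [3.14, -0.001, 3.115]
wrist_force: [0.0, 0.5, 1.1]
opening: 43.9
gripper_force: 0.0
```

Emit:
{"api": "play_rows", "payload": {
  "targets": [
    [0,0,5,0,0,0],
    [0,0,15,0,0,0],
    [0,0,25,0,0,0],
    [0,0,30,0,0,0],
    [0,0,30,0,0,0]
  ]
}}

```text
t: 14.18
tool_pos: [535.6, 173.6, 200.9]
orientation: [3.14, -0.001, 3.115]
wrist_force: [0.3, 0.2, 1.1]
opening: 50.0
gripper_force: 0.0
```

Emit:
{"api": "play_rows", "payload": {
  "targets": [
    [-10,-30,20,0,0,0],
    [-10,-38,0,0,0,0],
    [-10,-38,0,0,0,0],
    [-10,-38,0,0,0,0],
    [-10,-38,0,0,0,0]
  ]
}}

```text
t: 14.6
tool_pos: [485.3, -9.7, 220.2]
orientation: [3.14, 0.001, 3.115]
wrist_force: [0.8, -0.4, 0.5]
opening: 50.0
gripper_force: 0.0
```

Emit:
{"api": "play_rows", "payload": {
  "targets": [
    [-10,-38,0,0,0,0],
    [-10,-38,0,0,0,0],
    [-10,-38,0,0,0,0],
    [0,0,0,0,0,0],
    [0,0,0,0,0,0]
  ]
}}

```text
t: 15.02
tool_pos: [455.6, -124.1, 220.0]
orientation: [3.14, 0.0, 3.111]
wrist_force: [0.2, 0.7, -0.2]
opening: 50.1
gripper_force: 0.0
```

```bash
python3 - <<'E'
from h import *
np.set_printoptions(precision=1,suppress=True)
o=[]
for n in("side","top"):
    p,d=env.camera(n)
    a=p[130:290,220:420,::-1] if n=="side" else p[160:280,200:400,::-1]
    o.append(cv2.resize(a,(600,480 if n=="side" else 360),interpolation=cv2.INTER_CUBIC)[:330 if n=="side" else 270])
cv2.imwrite("pics/fin.png",np.vstack(o))
P=cloud("top",d=d);a=np.radians(-1.41);q=(P[...,:2]-[532.7,169.7])@np.array([[np.cos(a),-np.sin(a)],[np.sin(a),np.cos(a)]])
m=(d>0)&(abs(q[...,0])<70)&(abs(q[...,1])<50);z=P[...,2]+.7
k=m&(z>53)&(z<64);h=m&(z>105);print("plate",k.sum(),z[k].mean(),q[k].mean(0),"handle",h.sum(),z[h].mean(),q[h].mean(0))
A=np.c_[q[k],np.ones(k.sum())];print("tilt",np.linalg.lstsq(A,z[k],rcond=None)[0]*1000)
E
```

```text
plate 552 58.03954953494778 [1.8 3.8] handle 70 118.16350826860123 [1.6 3.5]
tilt [   -1.4    -2.2 58050.3]
```

View pics/fin.png

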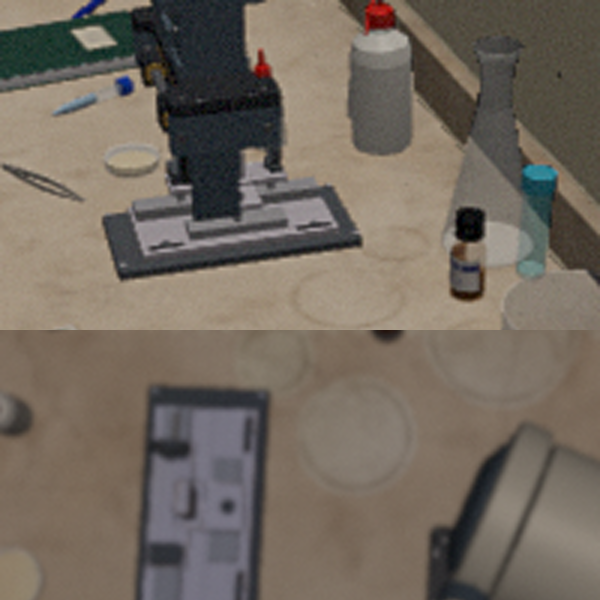

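The stage sits level. Its plate is at 58.0 mm (57.9 expected when home), it shows no measurable tilt, and it is in the expected place on the base.

```bash
python3 -c "
from station import env
print(env.sign_off())"
```

```text
the job is handed in; nothing more can be done
None
```

The mirror stage is seated on the kinematic base: its plate is level at 58.0 mm (57.9 mm expected with all three feet home). I bedded it with about 10 N of extra push, released the handle and handed the job in at about 15 s.

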